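# Line up the hole saws by size on the storage strip

### The job

Stand the four loose hole saws, closed end up, on the four rubber pads of the plywood strip, one centred on each pad, in order of diameter: the smallest on the pad next to the wooden stop block, the largest on the pad farthest from it. Leave the grey can standing where it is.

Things in the scene. Friction and masses are not known exactly. Their poses are not given: they have to be found in the camera images.
- saw28: the smallest hole saw: a plain round steel cup standing on its teeth, closed dark-grey end up with a black bore in the middle; 28 mm in diameter, 45 mm tall, loose, 70 g give or take 30 %. Behaves as a solid upright cylinder. Origin: centre of the underside; z up along its axis.
- saw40: the second smallest hole saw: a plain round steel cup standing on its teeth, closed dark-grey end up with a black bore in the middle; 40 mm in diameter, 45 mm tall, loose, 110 g give or take 30 %. Behaves as a solid upright cylinder. Origin: centre of the underside; z up along its axis.
- saw52: the second largest hole saw: a plain round steel cup standing on its teeth, closed dark-grey end up with a black bore in the middle; 52 mm in diameter, 45 mm tall, loose, 160 g give or take 30 %. Behaves as a solid upright cylinder. Origin: centre of the underside; z up along its axis.
- saw64: the largest hole saw: a plain round steel cup standing on its teeth, closed dark-grey end up with a black bore in the middle; 64 mm in diameter, 45 mm tall, loose, 220 g give or take 30 %. Behaves as a solid upright cylinder. Origin: centre of the underside; z up along its axis.
- pad_a: black round rubber pad, 68 mm in diameter and 3 mm thick with a small white dot at its centre, fixed on top of the 12 mm thick plywood strip (76 mm wide, 400 mm long, lying flat on the trolley), so its upper face is 15 mm above the trolley top. First of four in a straight row, spaced 80 mm centre to centre, from the strip's left (+y) end to its right (-y) end. Origin: centre of its underside; its y axis runs along the row towards the left end, its x axis across the row.
- pad_b: black round rubber pad, 68 mm in diameter and 3 mm thick with a small white dot at its centre, fixed on top of the 12 mm thick plywood strip (76 mm wide, 400 mm long, lying flat on the trolley), so its upper face is 15 mm above the trolley top. Second of four in a straight row, spaced 80 mm centre to centre, from the strip's left (+y) end to its right (-y) end. Origin: centre of its underside; its y axis runs along the row towards the left end, its x axis across the row.
- pad_c: black round rubber pad, 68 mm in diameter and 3 mm thick with a small white dot at its centre, fixed on top of the 12 mm thick plywood strip (76 mm wide, 400 mm long, lying flat on the trolley), so its upper face is 15 mm above the trolley top. Third of four in a straight row, spaced 80 mm centre to centre, from the strip's left (+y) end to its right (-y) end. Origin: centre of its underside; its y axis runs along the row towards the left end, its x axis across the row.
- pad_d: black round rubber pad, 68 mm in diameter and 3 mm thick with a small white dot at its centre, fixed on top of the 12 mm thick plywood strip (76 mm wide, 400 mm long, lying flat on the trolley), so its upper face is 15 mm above the trolley top. Last of four in a straight row, spaced 80 mm centre to centre, from the strip's left (+y) end to its right (-y) end. Origin: centre of its underside; its y axis runs along the row towards the left end, its x axis across the row.
- stop: wooden stop block, 22 mm along the row, 70 mm across it, 40 mm tall, dark wood with two steel bolt heads on top, fixed on the strip at one of its two ends, 64 mm beyond the centre of that end's pad (the other end carries only a flat steel plate 3 mm thick). Origin: centre of its underside.
- can: grey can, 52 mm in diameter, 90 mm tall, 250 g, standing loose on the trolley beyond the strip; not part of the job. Origin: centre of its underside; z up.
There are look-alikes about, which are no part of the job. What is shaped like the saw40 but red is not meant. Leave any red look-alike of the saw28 alone.

How it is judged:
By the outcome, as a careful person would: the job done as asked, in the order asked, and still so for the second after the job is handed in, with the robot touching nothing.
It also fails if it takes over 90 s, if anything falls off the work surface, if the arm or the gripper's body presses on something with over 40 N, if the wrist force passes 120 N, or if a joint passes its speed limit or range.

### The arm

A 6-joint arm with a two-finger parallel gripper is mounted at the origin on the work surface. World frame = base frame: x ahead of the robot, y to its left, z up, the work surface at z = 0. Lengths are in mm, angles in degrees, forces in N, time in s.
With the tool pointing down it reaches from about 300 to 850 mm from the base axis. Payload 4.2 kg.
Tool frame: the origin (TCP) lies midway between the tips of the shut fingers; the grasp point (between the pads) lies env.grip_depth behind it (env.grip_depth is the distance from the TCP to the grasp point, in mm); z points along the fingers, y is the direction in which the jaws open and shut (so a half turn about z gives the same grasp; the last joint's range is limited). The gripper opens to 91 mm and grips with 3 to 60 N. Pads are 32 mm wide; open, the fingers measure 118 mm over their backs; the gripper's body (76 mm by 178 mm) begins 60 mm behind the grasp point.
Start: joints at [-68.297, 18.312, 89.639, -0, 72.044, -1.146], TCP at [223.285, -529.895, 192.276] pointing down, gripper open.
Joint ranges: [-177.97, 177.97], [-48.28, 115.42], [12.27, 149.76], [-77.06, 257.06], [2.81, 150.46], [-146.56, 146.56]. Speed limits (degrees/s): [147.25, 147.25, 180, 180, 180, 180].

### API

Orientations are given as [roll, pitch, yaw] about the fixed x, y, z axes, in that order (R = Rz(yaw) Ry(pitch) Rx(roll)).
In Python, from workcell import env, cams, spotter gives the robot as it stands.
- The arm moves only by the tool apply_moves, never from a script. Its argument "plan" is a list of rows, each an object with "jaw": the closure, from 0 (fully open) to 1 (shut); "delta_pos": the shift along the tool's x, y, z in mm, a list of three; "spin": the turn about the tool's z in rad. In form: [{"jaw": jaw, "delta_pos": [dx, dy, dz], "spin": spin}, ...]. A call has exactly 8 rows; each row is the pose to reach, as a shift and turn from the pose measured when the call began, along the tool's axes at that moment; what a row does not reach only later rows make up. A row lasts 1/8 s, in which the tool goes at most 62.5 mm and 10.7 degrees, less where a joint would pass 70% of its speed; a pose out of reach is approached as far as the arm can. A call with a gripper value outside its range is refused whole. The fingers move at their own pace and stop on an object; "squeeze" is the grip in N (left out, the last holds). Time passes only in rows, so rows that repeat a pose let the fingers close, or fill a call up. It gives the time, the measured TCP pose, the force and the opening at its end, in the units of the state.
- env.state(): the state, without advancing time (a new reading comes with each control period).
- cams.grab_frame(name): name is "side" or "top" or "wrist"; returns the picture (400x640x3 uint8, red, green, blue); there is no depth.
- cams.calibration(name): a dict with "camera_matrix" (3x3 intrinsics, pixels), "k1" (the pictures are not rectified: a ray, as slopes to the right and down, at radius r is drawn at 1 + k1 r^2 times it, then the intrinsics apply), "rvec" (rotation vector, rad) and "tvec" (3), from world to camera coordinates, as OpenCV has them. Camera axes: x right, y down, z forward; pixel columns grow to the right and rows downward; lengths in mm; the calibration is good to about 2 mm. A picture is of the moment at which its call begins: read the wrist's pose just before it. calibration takes no time and is no camera call; for the wrist camera it gives the pose at the moment of the call.
- env.job_done(): hands the job in, once; it reports no verdict.
Trained networks look in the newest picture that a camera, given by its name, has taken for a name from the list of things; names that differ only in an ending like _2 or _b are one class to them, and where a whole thing is asked for, a point or a joint stands for the part that bears it (a point fixed in the world has none). Each returns a list of dicts, best first, with "confidence" (0 to 1); they miss things now and then, are a little off and sometimes report something else, mostly with a low value. They report only what shows in the picture. A call takes as long as a camera call. They do not tell look-alikes from the thing itself.
- spotter.masks_of(camera, target): "region" (400x640 bool, what is visible of it) and "extent" ([left, top, right, bottom] in pixels, round what is visible of it).
The state is a dict: "time_s": time; "qpos": joint angles; "qvel": joint speeds; "effort": joint torques, N m; "ee_pos": TCP position; "ee_rot": TCP orientation; "force": force on the tool from outside, world axes, zero at the start; "torque": the same for the moment, N m; "gripper_width": finger opening in mm.
Only numpy, scipy, OpenCV 4.12 (cv2) and the standard library are available. Lean on these libraries where they do the work, as an engineer would, in place of code of your own. Each camera call takes 0.05 s, during which the arm holds its last target.

## Working session

There is one attempt and no reset: what is moved stays moved. The work goes in short steps, Python scripts to look and compute and a tool call to move; the robot and the scene stay as the last step left them, time stands still between calls to the robot, and variables do not carry over. Pictures are saved under pics/ and viewed, and the job is handed in when it is done.

Besides the shell and the picture viewer there is one more tool, called after "Call:" as name([rows], argument=value, ...), one row to a line, values as JSON. apply_moves: Moves the arm, as the interface text tells. Its arguments: {"type":"object","properties":{"plan":{"type":"array"},"squeeze":{"type":"number"}},"required":["plan"]}

```bash
ls; mkdir -p pics; python3 - <<'E'
from workcell import env,cams,spotter
import cv2
print(env.state(), env.grip_depth)
for n in ["top","side","wrist"]:
    c=cams.calibration(n); print(n,c)
    cv2.imwrite(f"pics/{n}0.png",cams.grab_frame(n)[:,:,::-1])
E
```

```text
pics
{'time_s': 0.0, 'qpos': array([-6.82957795e+01,  1.83505455e+01,  8.97062082e+01,  6.73398121e-04,
        7.20431992e+01, -1.14550690e+00]), 'qvel': array([-0.06350841, -0.0226723 , -0.06062834,  0.03091676,  0.06927657,
       -0.02233615]), 'effort': array([-1.84327262e-03, -4.12468743e+01, -2.31974906e+01,  7.23234541e-02,
        4.54866921e-02, -1.40999095e-04]), 'ee_pos': array([ 223.08981626, -529.37235649,  191.43263423]), 'ee_rot': array([-1.79900080e+02, -2.63831475e-03,  2.28495169e+01]), 'force': array([ 0.36785967,  0.12870012, -0.40646255]), 'torque': array([ 0.00597213, -0.03307728, -0.02305817]), 'gripper_width': 90.80153603859797} 18.8
top {'camera_matrix': array([[385.88379978,   0.        , 324.27303438],
       [  0.        , 385.88379978, 205.92843908],
       [  0.        ,   0.        ,   1.        ]]), 'k1': 0.030290673945050813, 'rvec': array([ 2.13134104, -2.09425266,  0.17969375]), 'tvec': array([  36.78085754,  590.45736878, 1001.74846917])}
side {'camera_matrix': array([[466.6134695 ,   0.        , 319.73056274],
       [  0.        , 466.6134695 , 196.63192758],
       [  0.        ,   0.        ,   1.        ]]), 'k1': -0.0850994147679555, 'rvec': array([ 2.41835002, -0.51578657,  0.20559438]), 'tvec': array([-550.56380016,  241.68731146,  936.52476646])}
wrist {'camera_matrix': array([[325.81052553,   0.        , 323.84133426],
       [  0.        , 325.81052553, 203.68415357],
       [  0.        ,   0.        ,   1.        ]]), 'k1': -0.016600738326984985, 'rvec': array([-2.40376326,  1.5924846 ,  0.24507752]), 'tvec': array([-573.77827781,  -35.49469791,  392.9012522 ])}
```

View pics/top0.png

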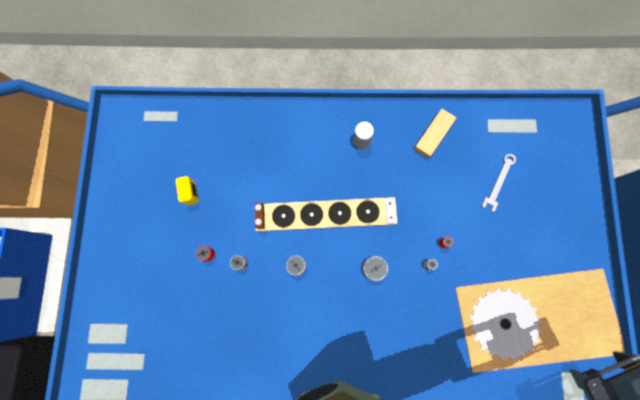

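View pics/side0.png

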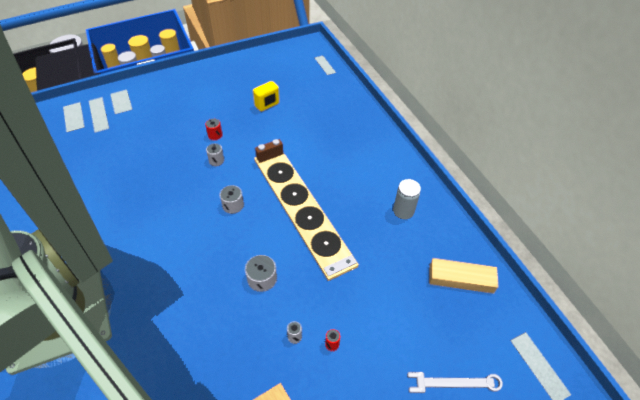

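View pics/wrist0.png

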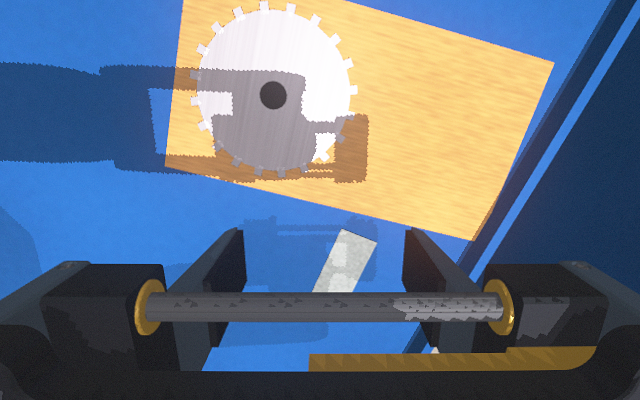

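The stop is at the strip's +y end, at (258,216) in the top view. The pads are at x≈284, 312, 340 and 368 in the same view. The saws are saw40 (238,262), saw52 (296,265), saw64 (375,268) and saw28 (431,264). The red look-alikes are at (205,253) and (446,242).

```bash
cat > h.py <<'E'
import numpy as np, cv2
from scipy.optimize import least_squares
def proj(c,P):
    R=cv2.Rodrigues(c["rvec"])[0]; X=np.atleast_2d(P)@R.T+c["tvec"]
    s=X[:,:2]/X[:,2:]; r2=(s**2).sum(1,keepdims=True); s=s*(1+c["k1"]*r2)
    K=c["camera_matrix"]; return s*[K[0,0],K[1,1]]+K[:2,2]
def back(c,uv,z):
    K=c["camera_matrix"]; d=(np.array(uv,float)-K[:2,2])/[K[0,0],K[1,1]]; s=d.copy()
    for _ in range(20): s=d/(1+c["k1"]*(s@s))
    R=cv2.Rodrigues(c["rvec"])[0]; o=-R.T@c["tvec"]; v=R.T@np.array([*s,1]); return o+v*(z-o[2])/v[2]
def cylpts(x,y,D,z0,H):
    a=np.linspace(0,2*np.pi,40)
    return np.array([[x+D/2*np.cos(t),y+D/2*np.sin(t),z] for z in(z0,z0+H) for t in a])
def fit(cs,masks,D,z0=0,H=45,guess=None):
    def sil(c,p):
        h=cv2.convexHull((proj(c,cylpts(*p,D,z0,H))).astype(np.float32)).reshape(-1,1,2)
        m=cv2.moments(h); return np.array([m["m10"]/m["m00"],m["m01"]/m["m00"]]),m["m00"]
    def f(p):
        return np.concatenate([sil(c,p)[0]-np.argwhere(m).mean(0)[::-1] for c,m in zip(cs,masks)])
    if guess is None: guess=back(cs[0],np.argwhere(masks[0]).mean(0)[::-1],z0+H/2)[:2]
    r=least_squares(f,guess,diff_step=1e-4)
    return r.x,r.fun,[masks[i].sum()/sil(cs[i],r.x)[1] for i in range(len(cs))]
E
python3 - <<'E'
from workcell import env,cams,spotter
from h import *
ct,cs=cams.calibration("top"),cams.calibration("side")
D=dict(saw28=28,saw40=40,saw52=52,saw64=64)
M={}
for cam in("top","side"):
    cams.grab_frame(cam)
    for n in D:
        r=spotter.masks_of(cam,n); M[cam,n]=r
        print(cam,n,[(round(float(d["confidence"]),2),[int(v) for v in d["extent"]]) for d in r])
    for n in("pad_a","can","stop"):
        r=spotter.masks_of(cam,n); M[cam,n]=r
        print(cam,n,[(round(float(d["confidence"]),2),[int(v) for v in d["extent"]],np.argwhere(d["region"]).mean(0)[::-1].round(1)) for d in r])
import pickle; pickle.dump(M,open("M.pkl","wb"))
for cam,c in(("top",ct),("side",cs)):
    for d in M[cam,"pad_a"]: print(cam,back(c,np.argwhere(d["region"]).mean(0)[::-1],15).round(1))
E
```

```text
top saw28 [(0.85, [361, 257, 388, 282]), (0.75, [194, 248, 212, 262]), (0.6, [232, 256, 246, 272]), (0.57, [440, 236, 455, 247]), (0.54, [285, 255, 309, 272]), (0.42, [425, 258, 433, 268])]
top saw40 [(0.85, [361, 257, 388, 282]), (0.75, [194, 248, 212, 262]), (0.6, [232, 256, 246, 272]), (0.57, [440, 236, 455, 247]), (0.54, [285, 255, 309, 272]), (0.42, [425, 258, 433, 268])]
top saw52 [(0.85, [361, 257, 388, 282]), (0.75, [194, 248, 212, 262]), (0.6, [232, 256, 246, 272]), (0.57, [440, 236, 455, 247]), (0.54, [285, 255, 309, 272]), (0.42, [425, 258, 433, 268])]
top saw64 [(0.85, [361, 257, 388, 282]), (0.75, [194, 248, 212, 262]), (0.6, [232, 256, 246, 272]), (0.57, [440, 236, 455, 247]), (0.54, [285, 255, 309, 272]), (0.42, [425, 258, 433, 268])]
top pad_a [(0.83, [358, 197, 378, 223], array([367.7, 210.9])), (0.73, [270, 203, 297, 228], array([283.3, 215.8])), (0.65, [327, 200, 351, 224], array([339.1, 212.3])), (0.59, [301, 202, 323, 226], array([311.4, 213.7]))]
top can [(0.91, [351, 120, 374, 149], array([362.9, 134.3]))]
top stop [(0.57, [255, 203, 267, 226], array([259.5, 21
[... 497 characters left out ...]
aw64 [(0.9, [221, 183, 242, 215]), (0.87, [206, 140, 224, 164]), (0.87, [206, 121, 225, 136]), (0.65, [246, 256, 276, 292]), (0.59, [282, 320, 301, 345])]
side pad_a [(0.86, [281, 183, 307, 204], array([293.7, 193.9])), (0.84, [311, 229, 341, 255], array([325.9, 243.3])), (0.71, [293, 204, 326, 232], array([308.7, 217.4])), (0.6, [266, 162, 293, 181], array([279.9, 172.3]))]
side can [(0.56, [394, 179, 422, 219], array([406.1, 199. ]))]
side stop [(0.91, [255, 138, 284, 163], array([268.3, 150.2]))]
top [585.4 -75.4  15. ]
top [567.4 163.9  15. ]
top [580.    5.5  15. ]
top [574.5  84.3  15. ]
side [573.5  84.2  15. ]
side [584.9 -76.2  15. ]
side [578.6   5.   15. ]
side [568.5 163.1  15. ]
```

```bash
python3 - <<'E'
from workcell import env,cams,spotter
from h import *
ct,cs=cams.calibration("top"),cams.calibration("side")
it,iS=cams.grab_frame("top"),cams.grab_frame("side")
def seg(im,c,r=24):
    hsv=cv2.cvtColor(im,cv2.COLOR_RGB2HSV); m=(hsv[:,:,1]<110).astype(np.uint8)
    n,l,st,ce=cv2.connectedComponentsWithStats(m)
    ks=[k for k in range(1,n) if st[k,4]>40 and np.hypot(*(ce[k]-c))<r]
    k=max(ks,key=lambda k:st[k,4]); mm=(l==k).astype(np.uint8)
    return cv2.drawContours(mm,cv2.findContours(mm,0,1)[0],-1,1,-1).astype(bool)
for n,D,a,b in[("28",28,(431,264),(294,332)),("40",40,(238,262),(215,154)),("52",52,(296,265),(231,199)),("64",64,(375,268),(261,273))]:
    ma,mb=seg(it,a,12),seg(iS,b,12)
    for C,Ms in(([ct],[ma]),([cs],[mb]),([ct,cs],[ma,mb])):
        p,f,ar=fit(C,Ms,D); print(n,p.round(1),f.round(1),np.round(ar,2))
def dot(c,im,g):
    x,y=map(int,g); w=im[y-6:y+7,x-6:x+7].astype(float).min(2); w=np.clip(w-w.max()*.4,0,None)
    yy,xx=np.mgrid[y-6:y+7,x-6:x+7]; return back(c,((w*xx).sum()/w.sum(),(w*yy).sum()/w.sum()),15)[:2].round(1)
print([dot(ct,it,g) for g in((283,216),(311,214),(339,212),(368,211))])
print([dot(cs,iS,g) for g in((280,172),(294,194),(309,217),(326,243))])
print(back(ct,(363,131),90),env.state()["time_s"])
E
```

```text
28 [ 439.  -244.3] [-0.  0.] [1.]
28 [ 439.2 -243.1] [-0. -0.] [0.98]
28 [ 439.1 -243.5] [-0.3 -0.   0.1  0.2] [1.   0.98]
40 [434.1 281.9] [-0.  0.] [0.97]
40 [435.2 281.8] [ 0. -0.] [0.94]
40 [434.7 281.9] [ 0.  -0.2 -0.2  0. ] [0.97 0.94]
52 [428.7 122.8] [-0.  0.] [1.03]
52 [430.  123.1] [-0. -0.] [0.95]
52 [429.4 122.9] [-0.  -0.3 -0.2  0.1] [1.03 0.95]
64 [425.1 -93.2] [ 0. -0.] [1.06]
64 [425.5 -92.6] [ 0. -0.] [0.97]
64 [425.3 -92.9] [-0.1 -0.1 -0.   0.1] [1.06 0.97]
[array([568.8, 164.7]), array([573.7,  84.6]), array([579.1,   4.6]), array([584.9, -75.1])]
[array([569.5, 165.3]), array([575.1,  85.4]), array([580.3,   5.4]), array([585.4, -74.4])]
[794.57908277 -55.96126186  90.        ] 1.05
```

Call:
apply_moves([
  {"jaw": 0, "delta_pos": [310, -179.6, 61], "spin": -1.238},
  {"jaw": 0, "delta_pos": [310, -179.6, 61], "spin": -1.238},
  {"jaw": 0, "delta_pos": [310, -179.6, 61], "spin": -1.238},
  {"jaw": 0, "delta_pos": [310, -179.6, 61], "spin": -1.238},
  {"jaw": 0, "delta_pos": [310, -179.6, 61], "spin": -1.238},
  {"jaw": 0, "delta_pos": [310, -179.6, 61], "spin": -1.238},
  {"jaw": 0, "delta_pos": [310, -179.6, 61], "spin": -1.238},
  {"jaw": 0, "delta_pos": [310, -179.6, 61], "spin": -1.238},
], squeeze=20)

```text
time_s: 2.05
ee_pos: [439.5, -243.5, 131.2]
ee_rot: [-180.0, 0.0, 93.8]
force: [-0.2, -0.5, -0.3]
gripper_width: 91.2
```

```bash
cat > mv.py <<'E'
# print tool-axis delta to go to world x,y,z,yaw
import sys
from workcell import env
from h import *
from scipy.spatial.transform import Rotation as Ro
s=env.state(); p=s["ee_pos"]; R=Ro.from_euler("xyz",s["ee_rot"],degrees=True).as_matrix()
print("t",round(s["time_s"],2),"p",p.round(1),s["ee_rot"].round(2),"F",s["force"].round(1),"w",round(float(s["gripper_width"]),1))
for a in sys.argv[1:]:
    x,y,z=map(float,a.split(",")); print(a,"->",(R.T@(np.array([x,y,z])-p)).round(1),"spin",round(float(-np.radians(93.8-s["ee_rot"][2])),4))
E
python3 mv.py 439.1,-243.5,130 439.1,-243.5,8
```

```text
t 2.05 p [ 439.5 -243.5  131.2] [-1.7999e+02  1.0000e-02  9.3790e+01] F [-0.2 -0.5 -0.3] w 91.2
439.1,-243.5,130 -> [ 0.  -0.4  1.2] spin -0.0003
439.1,-243.5,8 -> [  0.   -0.4 123.2] spin -0.0003
```

```bash
python3 - <<'E'
from workcell import env,cams
from h import *
c=cams.calibration("wrist"); im=cams.grab_frame("wrist")
o=im[:,:,::-1].copy()
for q in proj(c,cylpts(439.1,-243.5,28,0,45)): cv2.circle(o,tuple(int(v) for v in q),1,(0,255,0),-1)
cv2.imwrite("pics/w1.png",o)
E
```

```text
(no output)
```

View pics/w1.png

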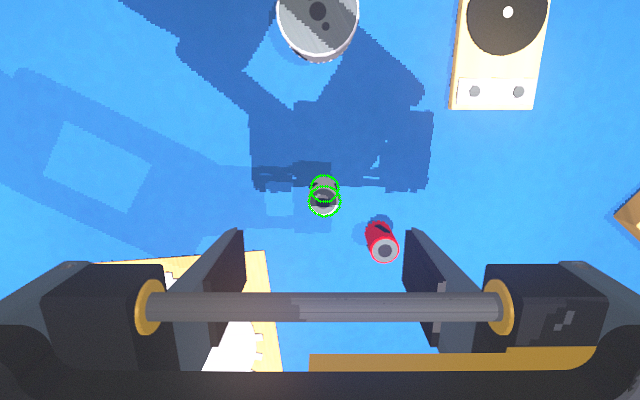

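The wrist view shows saw28 at (324,195), right on the predicted outline. The red saw is at (382,243), so I'll check its clearance from the right finger.

```bash
python3 - <<'E'
from workcell import env,cams
from h import *
ct,cs,cw=[cams.calibration(k) for k in("top","side","wrist")]
print(back(cw,(385,251),45),back(ct,(446,242),25),back(cs,(333,334),40))
E
```

```text
[ 498.54081645 -288.68694538   45.        ] [ 500.01782448 -289.03172346   25.        ] [ 503.10376873 -283.31596356   40.        ]
```

Call:
apply_moves([
  {"jaw": 0.35, "delta_pos": [0, -0.4, 40], "spin": 0},
  {"jaw": 0.35, "delta_pos": [0, -0.4, 90], "spin": 0},
  {"jaw": 0.35, "delta_pos": [0, -0.4, 123], "spin": 0},
  {"jaw": 0.35, "delta_pos": [0, -0.4, 123], "spin": 0},
  {"jaw": 1, "delta_pos": [0, -0.4, 123], "spin": 0},
  {"jaw": 1, "delta_pos": [0, -0.4, 123], "spin": 0},
  {"jaw": 1, "delta_pos": [0, -0.4, 123], "spin": 0},
  {"jaw": 1, "delta_pos": [0, -0.4, 123], "spin": 0},
], squeeze=20)

```text
time_s: 3.1
ee_pos: [439.3, -244.4, 9.2]
ee_rot: [179.9, 0.1, 93.7]
force: [-1.1, -0.1, 3.9]
gripper_width: 27.2
```

```bash
python3 mv.py 439.1,-243.5,120 569.1,165,120 569.1,165,23.5
```

```text
t 3.1 p [ 439.3 -244.4    9.2] [1.7992e+02 7.0000e-02 9.3690e+01] F [-1.1 -0.1  3.9] w 27.2
439.1,-243.5,120 -> [   0.7   -0.  -110.8] spin -0.002
569.1,165,120 -> [ 400.   156.  -111.1] spin -0.002
569.1,165,23.5 -> [400.2 155.8 -14.6] spin -0.002
```

Call:
apply_moves([
  {"jaw": 1, "delta_pos": [0, 0, -60], "spin": 0},
  {"jaw": 1, "delta_pos": [40, 10, -95], "spin": 0},
  {"jaw": 1, "delta_pos": [400, 156, -95], "spin": 0},
  {"jaw": 1, "delta_pos": [400, 156, -95], "spin": 0},
  {"jaw": 1, "delta_pos": [400, 156, -95], "spin": 0},
  {"jaw": 1, "delta_pos": [400, 156, -95], "spin": 0},
  {"jaw": 1, "delta_pos": [400, 156, -95], "spin": 0},
  {"jaw": 1, "delta_pos": [400, 156, -95], "spin": 0},
])

```text
time_s: 4.1
ee_pos: [565.3, 154.2, 104.0]
ee_rot: [179.9, 0.1, 93.7]
force: [0.2, -1.8, -1.0]
gripper_width: 27.3
```

```bash
python3 mv.py 569.1,165,100 569.1,165,24.5; python3 - <<'E'
from workcell import env,cams
from h import *
c=cams.calibration("wrist"); im=cams.grab_frame("wrist"); s=env.state();p=s["ee_pos"];print(p)
o=im[:,:,::-1].copy()
for q in proj(c,cylpts(p[0],p[1],28,p[2]-8.8,45)): cv2.circle(o,tuple(int(v) for v in q),1,(0,255,0),-1)
for q in proj(c,[[569.1,165,15]]): cv2.circle(o,tuple(int(v) for v in q),3,(0,0,255),-1)
cv2.imwrite("pics/w2.png",o)
E
```

```text
t 4.1 p [565.3 154.2 104. ] [1.799e+02 9.000e-02 9.371e+01] F [ 0.2 -1.8 -1. ] w 27.3
569.1,165,100 -> [10.5  4.5  4. ] spin -0.0016
569.1,165,24.5 -> [10.6  4.4 79.5] spin -0.0016
[568.27548044 162.02451179 104.07123271]
```

View pics/w2.png

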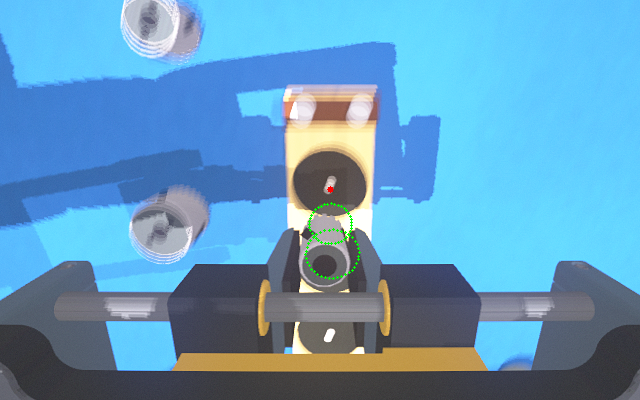

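Call:
apply_moves([
  {"jaw": 1, "delta_pos": [10.5, 4.4, 40], "spin": 0},
  {"jaw": 1, "delta_pos": [10.5, 4.4, 50], "spin": 0},
  {"jaw": 1, "delta_pos": [10.5, 4.4, 50], "spin": 0},
  {"jaw": 1, "delta_pos": [10.5, 4.4, 50], "spin": 0},
  {"jaw": 1, "delta_pos": [10.5, 4.4, 50], "spin": 0},
  {"jaw": 1, "delta_pos": [10.5, 4.4, 50], "spin": 0},
  {"jaw": 1, "delta_pos": [10.5, 4.4, 50], "spin": 0},
  {"jaw": 1, "delta_pos": [10.5, 4.4, 50], "spin": 0},
])

```text
time_s: 5.15
ee_pos: [572.3, 173.1, 54.3]
ee_rot: [179.6, -0.3, 93.9]
force: [0.5, 0.6, 0.4]
gripper_width: 27.3
```

```bash
cat > held.py <<'E'
import sys
from workcell import env,cams
from h import *
D=float(sys.argv[1]); tz=float(sys.argv[2]); px,py=map(float,sys.argv[3].split(","))
s=env.state();p=s["ee_pos"];c=cams.calibration("wrist"); im=cams.grab_frame("wrist"); print(p.round(1))
o=im[:,:,::-1].copy()
for q in proj(c,cylpts(p[0],p[1],D,p[2]-tz,45)): cv2.circle(o,tuple(int(v) for v in q),1,(0,255,0),-1)
for q in proj(c,[[px,py,15]]): cv2.circle(o,tuple(int(v) for v in q),2,(0,0,255),-1)
cv2.imwrite("pics/%s.png"%sys.argv[4],o[:,100:540])
E
python3 held.py 28 8.8 569.1,165 w3; python3 mv.py 569.1,165,24.5
```

```text
[572.3 173.1  54.3]
t 5.2 p [572.3 173.   54.2] [179.62  -0.3   93.87] F [-0.1 -0.4 -1.3] w 27.3
569.1,165,24.5 -> [-8.  -3.9 29.6] spin 0.0012
```

View pics/w3.png

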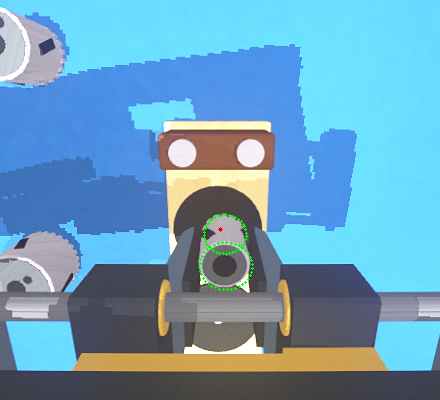

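Call:
apply_moves([
  {"jaw": 1, "delta_pos": [-8, -3.9, 10], "spin": 0},
  {"jaw": 1, "delta_pos": [-8, -3.9, 20], "spin": 0},
  {"jaw": 1, "delta_pos": [-8, -3.9, 26], "spin": 0},
  {"jaw": 1, "delta_pos": [-8, -3.9, 28], "spin": 0},
  {"jaw": 1, "delta_pos": [-8, -3.9, 29.5], "spin": 0},
  {"jaw": 1, "delta_pos": [-8, -3.9, 29.5], "spin": 0},
  {"jaw": 1, "delta_pos": [-8, -3.9, 29.5], "spin": 0},
  {"jaw": 1, "delta_pos": [-8, -3.9, 29.5], "spin": 0},
])

```text
time_s: 6.2
ee_pos: [569.2, 165.1, 24.8]
ee_rot: [179.6, -0.3, 93.9]
force: [-0.1, -0.5, -1.0]
gripper_width: 27.2
```

```bash
python3 mv.py 569.1,165,24 569.1,165,100
```

```text
t 6.2 p [569.2 165.1  24.8] [179.59  -0.3   93.87] F [-0.1 -0.5 -1. ] w 27.2
569.1,165,24 -> [-0.1 -0.1  0.8] spin 0.0013
569.1,165,100 -> [  0.3   0.4 -75.2] spin 0.0013
```

Call:
apply_moves([
  {"jaw": 1, "delta_pos": [0, 0, 0.8], "spin": 0},
  {"jaw": 1, "delta_pos": [0, 0, 0.8], "spin": 0},
  {"jaw": 0.3, "delta_pos": [0, 0, 0.8], "spin": 0},
  {"jaw": 0.2, "delta_pos": [0, 0, 0.8], "spin": 0},
  {"jaw": 0, "delta_pos": [0, 0, 0.8], "spin": 0},
  {"jaw": 0, "delta_pos": [0, 0, -20], "spin": 0},
  {"jaw": 0, "delta_pos": [0, 0, -80], "spin": 0},
  {"jaw": 0, "delta_pos": [0, 0, -110], "spin": 0},
])

```text
time_s: 7.2
ee_pos: [569.8, 164.7, 137.9]
ee_rot: [179.3, -0.4, 93.9]
force: [0.4, -0.4, -0.5]
gripper_width: 84.4
```

```bash
python3 mv.py 434.7,281.9,130; cat > chk.py <<'E'
import sys
from workcell import env,cams
from h import *
D=float(sys.argv[1]); x,y=map(float,sys.argv[2].split(","));z0=float(sys.argv[3])
def seg(im,c,r=14):
    hsv=cv2.cvtColor(im,cv2.COLOR_RGB2HSV); m=((hsv[:,:,1]<110)&(hsv[:,:,2]>55)).astype(np.uint8)
    n,l,st,ce=cv2.connectedComponentsWithStats(m)
    k=max([k for k in range(1,n) if np.hypot(*(ce[k]-c))<r],key=lambda k:st[k,4]); mm=(l==k).astype(np.uint8)
    return cv2.drawContours(mm,cv2.findContours(mm,0,1)[0],-1,1,-1).astype(bool)
tiles=[]
for n in("top","side"):
    c=cams.calibration(n); im=cams.grab_frame(n); cen=proj(c,[[x,y,z0+22]])[0]
    try:
        p,f,a=fit([c],[seg(im,cen)],D,z0); print(n,p.round(1),np.round(a,2))
    except Exception as e: print(n,e)
    o=im[:,:,::-1].copy(); u,v=map(int,cen); o=cv2.resize(o[v-40:v+40,u-40:u+40],(400,400),interpolation=0)
    h=cv2.convexHull(proj(c,cylpts(x,y,D,z0,45)).astype(np.float32)).reshape(-1,2)
    cv2.polylines(o,[((h-[u-40,v-40]+.5)*5).astype(int)],True,(0,255,0),1); tiles.append(o)
cv2.imwrite("pics/%s.png"%sys.argv[4],np.hstack(tiles))
E
python3 chk.py 28 569.1,165 15 c1
```

```text
t 7.2 p [569.8 164.7 137.9] [179.35  -0.35  93.87] F [ 0.4 -0.4 -0.5] w 84.4
434.7,281.9,130 -> [ 126.  -127.     7.3] spin 0.0012
top max() iterable argument is empty
side [547.8 128.2] [0.01]
```

View pics/c1.png

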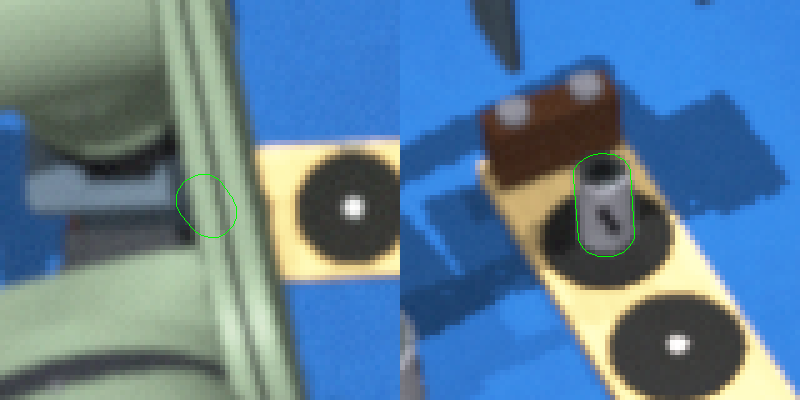

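Call:
apply_moves([
  {"jaw": 0, "delta_pos": [126, -127, 7], "spin": 0},
  {"jaw": 0, "delta_pos": [126, -127, 7], "spin": 0},
  {"jaw": 0, "delta_pos": [126, -127, 7], "spin": 0},
  {"jaw": 0, "delta_pos": [126, -127, 7], "spin": 0},
  {"jaw": 0, "delta_pos": [126, -127, 7], "spin": 0},
  {"jaw": 0, "delta_pos": [126, -127, 7], "spin": 0},
  {"jaw": 0, "delta_pos": [126, -127, 7], "spin": 0},
  {"jaw": 0, "delta_pos": [126, -127, 7], "spin": 0},
])

```text
time_s: 8.3
ee_pos: [436.4, 281.8, 130.8]
ee_rot: [179.1, -0.4, 93.8]
force: [-0.2, -0.1, 1.0]
gripper_width: 91.6
```

```bash
python3 held.py 40 130 434.7,281.9 w4; python3 mv.py 434.7,281.9,8.5
```

```text
[436.4 281.8 130.8]
t 8.35 p [436.3 281.9 130.8] [179.11  -0.4   93.81] F [-0.4  0.3 -0.1] w 90.7
434.7,281.9,8.5 -> [ -0.7  -3.5 122.3] spin 0.0002
```

View pics/w4.png

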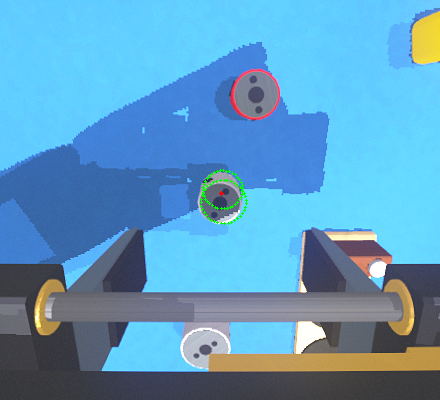

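Call:
apply_moves([
  {"jaw": 0.2, "delta_pos": [-0.7, -3.5, 40], "spin": 0},
  {"jaw": 0.2, "delta_pos": [-0.7, -3.5, 90], "spin": 0},
  {"jaw": 0.2, "delta_pos": [-0.7, -3.5, 122], "spin": 0},
  {"jaw": 0.2, "delta_pos": [-0.7, -3.5, 122], "spin": 0},
  {"jaw": 1, "delta_pos": [-0.7, -3.5, 122], "spin": 0},
  {"jaw": 1, "delta_pos": [-0.7, -3.5, 122], "spin": 0},
  {"jaw": 1, "delta_pos": [-0.7, -3.5, 122], "spin": 0},
  {"jaw": 1, "delta_pos": [-0.7, -3.5, 122], "spin": 0},
], squeeze=20)

```text
time_s: 9.35
ee_pos: [434.9, 282.2, 9.6]
ee_rot: [179.1, -0.4, 93.8]
force: [-1.3, -0.3, 4.1]
gripper_width: 39.2
```

```bash
python3 mv.py 434.7,281.9,100 574.4,85,120 574.4,85,60
```

```text
t 9.35 p [434.9 282.2   9.6] [179.06  -0.43  93.81] F [-1.3 -0.3  4.1] w 39.2
434.7,281.9,100 -> [  0.4   1.3 -90.4] spin 0.0002
574.4,85,120 -> [-205.2  127.9 -109.8] spin 0.0002
574.4,85,60 -> [-205.6  126.9  -49.8] spin 0.0002
```

Call:
apply_moves([
  {"jaw": 1, "delta_pos": [0, 1, -60], "spin": 0},
  {"jaw": 1, "delta_pos": [-20, 12, -100], "spin": 0},
  {"jaw": 1, "delta_pos": [-205.2, 127.7, -100], "spin": 0},
  {"jaw": 1, "delta_pos": [-205.2, 127.7, -100], "spin": 0},
  {"jaw": 1, "delta_pos": [-205.2, 127.7, -100], "spin": 0},
  {"jaw": 1, "delta_pos": [-205.2, 127.7, -100], "spin": 0},
  {"jaw": 1, "delta_pos": [-205.2, 127.2, -70], "spin": 0},
  {"jaw": 1, "delta_pos": [-205.2, 127.2, -60], "spin": 0},
])

```text
time_s: 10.35
ee_pos: [573.0, 84.7, 68.3]
ee_rot: [179.3, -0.4, 93.8]
force: [0.6, -0.4, -1.3]
gripper_width: 39.3
```

Call:
apply_moves([
  {"jaw": 1, "delta_pos": [0, 0, 0], "spin": 0},
  {"jaw": 1, "delta_pos": [0, 0, 0], "spin": 0},
  {"jaw": 1, "delta_pos": [0, 0, 0], "spin": 0},
  {"jaw": 1, "delta_pos": [0, 0, 0], "spin": 0},
  {"jaw": 1, "delta_pos": [0, 0, 0], "spin": 0},
  {"jaw": 1, "delta_pos": [0, 0, 0], "spin": 0},
  {"jaw": 1, "delta_pos": [0, 0, 0], "spin": 0},
  {"jaw": 1, "delta_pos": [0, 0, 0], "spin": 0},
])

```text
time_s: 11.35
ee_pos: [573.0, 84.6, 68.3]
ee_rot: [179.3, -0.4, 93.8]
force: [-0.8, 0.5, -0.8]
gripper_width: 39.2
```

```bash
python3 held.py 40 9 574.4,85 w5; python3 mv.py 574.4,85,24.5
```

```text
[573.   84.6  68.3]
t 11.4 p [572.9  84.7  68.2] [179.31  -0.42  93.76] F [-1.3  0.2 -1. ] w 39.2
574.4,85,24.5 -> [-0.1  1.  43.7] spin -0.0007
```

View pics/w5.png

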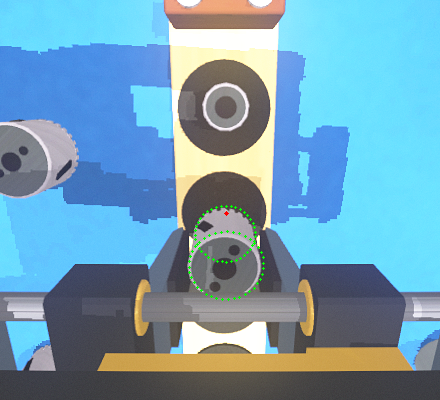

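Call:
apply_moves([
  {"jaw": 1, "delta_pos": [-0.1, 1, 20], "spin": 0},
  {"jaw": 1, "delta_pos": [-0.1, 1, 34], "spin": 0},
  {"jaw": 1, "delta_pos": [-0.1, 1, 40], "spin": 0},
  {"jaw": 1, "delta_pos": [-0.1, 1, 43], "spin": 0},
  {"jaw": 1, "delta_pos": [-0.1, 1, 44], "spin": 0},
  {"jaw": 1, "delta_pos": [-0.1, 1, 44], "spin": 0},
  {"jaw": 1, "delta_pos": [-0.1, 1, 44], "spin": 0},
  {"jaw": 1, "delta_pos": [-0.1, 1, 44], "spin": 0},
])

```text
time_s: 12.4
ee_pos: [574.8, 85.0, 24.7]
ee_rot: [179.2, -0.4, 93.8]
force: [-0.4, -0.1, 1.0]
gripper_width: 39.1
```

```bash
python3 mv.py 574.4,85,24 574.4,85,110
```

```text
t 12.4 p [574.8  85.   24.7] [179.25  -0.42  93.76] F [-0.4 -0.1  1. ] w 39.1
574.4,85,24 -> [-0.  -0.5  0.7] spin -0.0007
574.4,85,110 -> [  0.6   0.7 -85.3] spin -0.0007
```

Call:
apply_moves([
  {"jaw": 1, "delta_pos": [0, -0.4, 0.5], "spin": 0},
  {"jaw": 0.3, "delta_pos": [0, -0.4, 0.5], "spin": 0},
  {"jaw": 0.1, "delta_pos": [0, -0.4, 0.5], "spin": 0},
  {"jaw": 0, "delta_pos": [0, -0.4, 0.5], "spin": 0},
  {"jaw": 0, "delta_pos": [0, 0, -30], "spin": 0},
  {"jaw": 0, "delta_pos": [0.6, 0.7, -85], "spin": 0},
  {"jaw": 0, "delta_pos": [0.6, 0.7, -105], "spin": 0},
  {"jaw": 0, "delta_pos": [0.6, 0.7, -105], "spin": 0},
])

```text
time_s: 13.4
ee_pos: [575.3, 85.0, 131.4]
ee_rot: [179.0, -0.4, 93.8]
force: [0.9, 0.9, 0.2]
gripper_width: 91.1
```

```bash
python3 chk.py 40 574.4,85 15 c2;python3 mv.py 429.4,122.9,130
```

```text
top max() iterable argument is empty
side max() iterable argument is empty
t 13.5 p [573.4  84.7 128.7] [179.35  -0.42  93.76] F [-0.1 -1.1  0. ] w 91.5
429.4,122.9,130 -> [  47.6 -141.2   -2.6] spin -0.0007
```

View pics/c2.png

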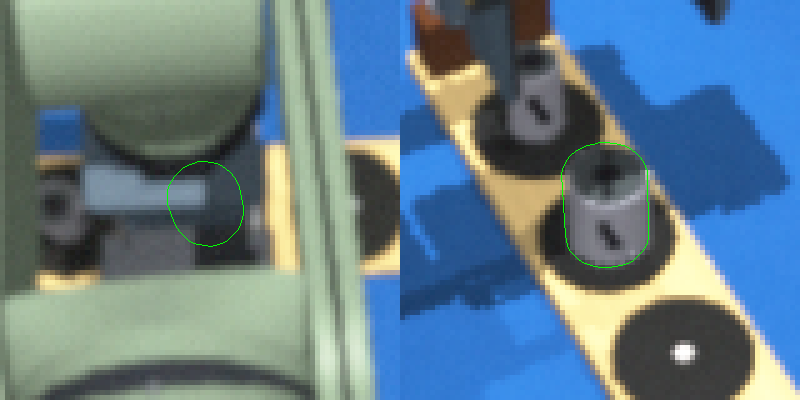

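The side view shows saw40 matching its predicted outline on pad_b to within a pixel. Next is saw52.

Call:
apply_moves([
  {"jaw": 0, "delta_pos": [47.6, -141.2, -2], "spin": 0},
  {"jaw": 0, "delta_pos": [47.6, -141.2, -2], "spin": 0},
  {"jaw": 0, "delta_pos": [47.6, -141.2, -2], "spin": 0},
  {"jaw": 0, "delta_pos": [47.6, -141.2, -2], "spin": 0},
  {"jaw": 0, "delta_pos": [47.6, -141.2, -2], "spin": 0},
  {"jaw": 0, "delta_pos": [47.6, -141.2, -2], "spin": 0},
  {"jaw": 0, "delta_pos": [47.6, -141.2, -2], "spin": 0},
  {"jaw": 0, "delta_pos": [47.6, -141.2, -2], "spin": 0},
])

```text
time_s: 14.5
ee_pos: [429.7, 122.8, 129.2]
ee_rot: [179.4, -0.4, 93.7]
force: [-0.1, -1.0, -0.4]
gripper_width: 91.2
```

```bash
python3 held.py 52 130 429.4,122.9 w6; python3 mv.py 429.4,122.9,8.5
```

```text
[429.7 122.8 129.2]
t 14.55 p [429.6 122.8 129.2] [179.36  -0.41  93.74] F [ 0.2 -0.2  0.2] w 91.4
429.4,122.9,8.5 -> [ -0.8  -1.6 120.7] spin -0.001
```

View pics/w6.png

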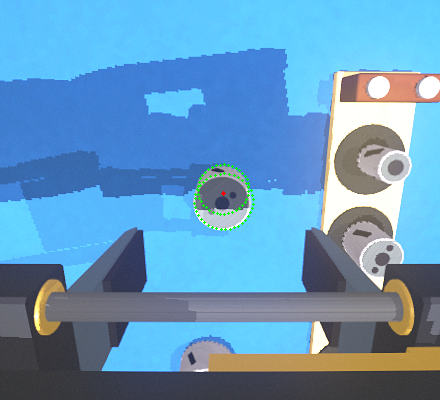

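Call:
apply_moves([
  {"jaw": 0, "delta_pos": [-0.8, -1.6, 40], "spin": 0},
  {"jaw": 0, "delta_pos": [-0.8, -1.6, 90], "spin": 0},
  {"jaw": 0, "delta_pos": [-0.8, -1.6, 120.5], "spin": 0},
  {"jaw": 0.1, "delta_pos": [-0.8, -1.6, 120.5], "spin": 0},
  {"jaw": 1, "delta_pos": [-0.8, -1.6, 120.5], "spin": 0},
  {"jaw": 1, "delta_pos": [-0.8, -1.6, 120.5], "spin": 0},
  {"jaw": 1, "delta_pos": [-0.8, -1.6, 120.5], "spin": 0},
  {"jaw": 1, "delta_pos": [-0.8, -1.6, 120.5], "spin": 0},
], squeeze=22)

```text
time_s: 15.55
ee_pos: [429.7, 123.0, 9.6]
ee_rot: [179.3, -0.4, 93.7]
force: [-1.7, 0.0, 7.0]
gripper_width: 51.2
```

```bash
python3 mv.py 429.4,122.9,110 579.7,5,110 579.7,5,60
```

```text
t 15.55 p [429.7 123.    9.6] [179.29  -0.43  93.74] F [-1.7  0.   7. ] w 51.2
429.4,122.9,110 -> [   0.7    0.9 -100.4] spin -0.0011
579.7,5,110 -> [-126.8  143.2  -99.6] spin -0.0011
579.7,5,60 -> [-127.1  142.6  -49.6] spin -0.0011
```

Call:
apply_moves([
  {"jaw": 1, "delta_pos": [0.5, 0.7, -60], "spin": 0},
  {"jaw": 1, "delta_pos": [-5, 6, -100], "spin": 0},
  {"jaw": 1, "delta_pos": [-126.8, 143.2, -100], "spin": 0},
  {"jaw": 1, "delta_pos": [-126.8, 143.2, -100], "spin": 0},
  {"jaw": 1, "delta_pos": [-126.8, 143.2, -100], "spin": 0},
  {"jaw": 1, "delta_pos": [-126.8, 143, -70], "spin": 0},
  {"jaw": 1, "delta_pos": [-127, 142.7, -55], "spin": 0},
  {"jaw": 1, "delta_pos": [-127, 142.7, -55], "spin": 0},
])

```text
time_s: 16.55
ee_pos: [578.0, 5.5, 64.0]
ee_rot: [179.5, -0.5, 93.8]
force: [0.6, -0.7, -1.3]
gripper_width: 51.7
```

Call:
apply_moves([
  {"jaw": 1, "delta_pos": [0, 0, 0], "spin": 0},
  {"jaw": 1, "delta_pos": [0, 0, 0], "spin": 0},
  {"jaw": 1, "delta_pos": [0, 0, 0], "spin": 0},
  {"jaw": 1, "delta_pos": [0, 0, 0], "spin": 0},
  {"jaw": 1, "delta_pos": [0, 0, 0], "spin": 0},
  {"jaw": 1, "delta_pos": [0, 0, 0], "spin": 0},
  {"jaw": 1, "delta_pos": [0, 0, 0], "spin": 0},
  {"jaw": 1, "delta_pos": [0, 0, 0], "spin": 0},
])

```text
time_s: 17.55
ee_pos: [578.0, 5.5, 64.0]
ee_rot: [179.5, -0.5, 93.8]
force: [-0.2, 0.7, -1.4]
gripper_width: 51.2
```

```bash
python3 held.py 52 9 579.7,5 w7; python3 mv.py 579.7,5,24.5
```

```text
[578.    5.5  64. ]
t 17.6 p [577.9   5.5  64. ] [179.52  -0.45  93.76] F [ 0.4  0.2 -1.5] w 51.5
579.7,5,24.5 -> [-0.9  1.4 39.5] spin -0.0006
```

View pics/w7.png

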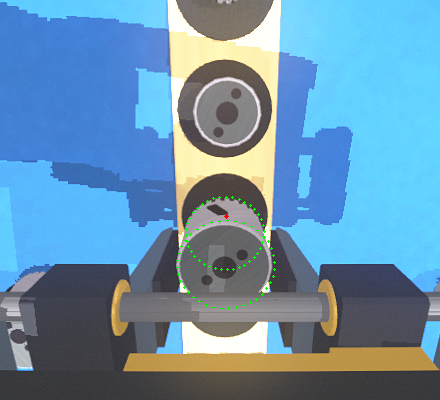

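Call:
apply_moves([
  {"jaw": 1, "delta_pos": [-0.9, 1.4, 18], "spin": 0},
  {"jaw": 1, "delta_pos": [-0.9, 1.4, 30], "spin": 0},
  {"jaw": 1, "delta_pos": [-0.9, 1.4, 36], "spin": 0},
  {"jaw": 1, "delta_pos": [-0.9, 1.4, 39], "spin": 0},
  {"jaw": 1, "delta_pos": [-0.9, 1.4, 39.5], "spin": 0},
  {"jaw": 1, "delta_pos": [-0.9, 1.4, 39.5], "spin": 0},
  {"jaw": 1, "delta_pos": [-0.9, 1.4, 39.5], "spin": 0},
  {"jaw": 1, "delta_pos": [-0.9, 1.4, 39.5], "spin": 0},
])

```text
time_s: 18.6
ee_pos: [579.9, 5.0, 24.8]
ee_rot: [179.5, -0.4, 93.8]
force: [-0.2, 0.3, -0.4]
gripper_width: 51.7
```

```bash
python3 mv.py 579.7,5,24 579.7,5,130
```

```text
t 18.6 p [579.9   5.   24.8] [179.49  -0.45  93.76] F [-0.2  0.3 -0.4] w 51.7
579.7,5,24 -> [ 0.  -0.2  0.8] spin -0.0006
579.7,5,130 -> [   0.9    0.7 -105.2] spin -0.0006
```

Call:
apply_moves([
  {"jaw": 1, "delta_pos": [0, -0.2, 0.8], "spin": 0},
  {"jaw": 0.3, "delta_pos": [0, -0.2, 0.8], "spin": 0},
  {"jaw": 0.1, "delta_pos": [0, -0.2, 0.8], "spin": 0},
  {"jaw": 0, "delta_pos": [0, -0.2, 0.8], "spin": 0},
  {"jaw": 0, "delta_pos": [0, 0, -30], "spin": 0},
  {"jaw": 0, "delta_pos": [0.9, 0.7, -85], "spin": 0},
  {"jaw": 0, "delta_pos": [0.9, 0.7, -105], "spin": 0},
  {"jaw": 0, "delta_pos": [0.9, 0.7, -105], "spin": 0},
])

```text
time_s: 19.6
ee_pos: [580.8, 5.0, 131.4]
ee_rot: [179.3, -0.4, 93.8]
force: [0.2, 0.6, -0.2]
gripper_width: 91.2
```

```bash
python3 chk.py 52 579.7,5 15 c3;python3 mv.py 425.3,-92.9,130
```

```text
top max() iterable argument is empty
side max() iterable argument is empty
t 19.7 p [578.9   5.1 128.7] [179.6   -0.46  93.76] F [-1.1 -0.5  1.2] w 91.0
425.3,-92.9,130 -> [ -87.7 -159.6   -3.2] spin -0.0007
```

View pics/c3.png

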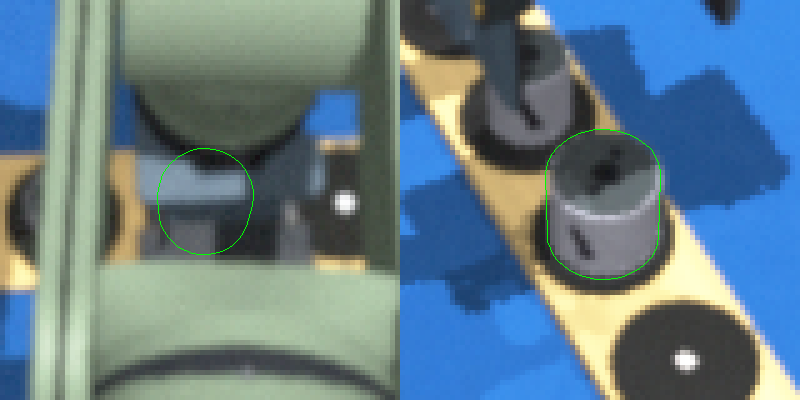

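Saw52 matches its outline on pad_c to within about a pixel. Next is saw64.

Call:
apply_moves([
  {"jaw": 0, "delta_pos": [-87.7, -159.6, -2.5], "spin": 0},
  {"jaw": 0, "delta_pos": [-87.7, -159.6, -2.5], "spin": 0},
  {"jaw": 0, "delta_pos": [-87.7, -159.6, -2.5], "spin": 0},
  {"jaw": 0, "delta_pos": [-87.7, -159.6, -2.5], "spin": 0},
  {"jaw": 0, "delta_pos": [-87.7, -159.6, -2.5], "spin": 0},
  {"jaw": 0, "delta_pos": [-87.7, -159.6, -2.5], "spin": 0},
  {"jaw": 0, "delta_pos": [-87.7, -159.6, -2.5], "spin": 0},
  {"jaw": 0, "delta_pos": [-87.7, -159.6, -2.5], "spin": 0},
])

```text
time_s: 20.7
ee_pos: [425.8, -92.6, 129.1]
ee_rot: [179.6, -0.5, 93.8]
force: [-0.4, 0.8, 0.2]
gripper_width: 91.1
```

```bash
python3 held.py 64 130 425.3,-92.9 w8; python3 mv.py 425.3,-92.9,8.5
```

```text
[425.8 -92.6 129.1]
t 20.75 p [425.7 -92.6 129.2] [179.61  -0.46  93.81] F [-0.5  0.   0.6] w 91.5
425.3,-92.9,8.5 -> [ -1.2  -1.2 120.7] spin 0.0001
```

View pics/w8.png

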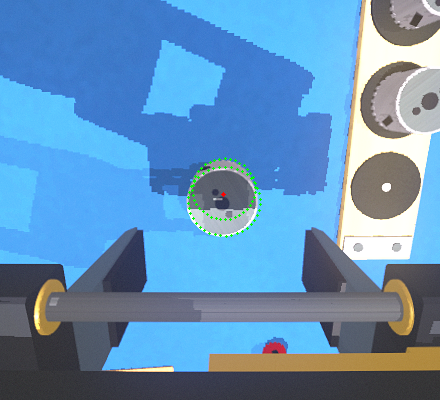

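Call:
apply_moves([
  {"jaw": 0, "delta_pos": [-1.2, -2.2, 40], "spin": 0},
  {"jaw": 0, "delta_pos": [-1.2, -2.2, 80], "spin": 0},
  {"jaw": 0, "delta_pos": [-1.2, -2.2, 110], "spin": 0},
  {"jaw": 0, "delta_pos": [-1.2, -2.2, 120.5], "spin": 0},
  {"jaw": 0, "delta_pos": [-1.2, -2.2, 120.5], "spin": 0},
  {"jaw": 1, "delta_pos": [-1.2, -2.2, 120.5], "spin": 0},
  {"jaw": 1, "delta_pos": [-1.2, -2.2, 120.5], "spin": 0},
  {"jaw": 1, "delta_pos": [-1.2, -2.2, 120.5], "spin": 0},
], squeeze=25)

```text
time_s: 21.75
ee_pos: [424.8, -93.1, 9.3]
ee_rot: [179.5, -0.4, 93.8]
force: [-0.4, -0.1, 1.3]
gripper_width: 63.9
```

```bash
python3 mv.py 425.3,-92.9,110 585.1,-74.8,110 585.1,-74.8,65
```

```text
t 21.75 p [424.8 -93.1   9.3] [179.53  -0.44  93.8 ] F [-0.4 -0.1  1.3] w 63.9
425.3,-92.9,110 -> [   0.9    1.4 -100.7] spin 0.0001
585.1,-74.8,110 -> [  8.4 162.  -99.3] spin 0.0001
585.1,-74.8,65 -> [  8.1 161.6 -54.3] spin 0.0001
```

Call:
apply_moves([
  {"jaw": 1, "delta_pos": [0, 0, 0], "spin": 0},
  {"jaw": 1, "delta_pos": [0.5, 0.7, -60], "spin": 0},
  {"jaw": 1, "delta_pos": [1, 6, -99], "spin": 0},
  {"jaw": 1, "delta_pos": [8.4, 162, -99], "spin": 0},
  {"jaw": 1, "delta_pos": [8.4, 162, -99], "spin": 0},
  {"jaw": 1, "delta_pos": [8.4, 162, -99], "spin": 0},
  {"jaw": 1, "delta_pos": [8.2, 162, -70], "spin": 0},
  {"jaw": 1, "delta_pos": [8.2, 162, -55], "spin": 0},
])

```text
time_s: 22.75
ee_pos: [584.0, -74.3, 63.5]
ee_rot: [179.8, -0.5, 93.8]
force: [-0.8, 1.1, -2.8]
gripper_width: 63.5
```

Call:
apply_moves([
  {"jaw": 1, "delta_pos": [0, 0, 0], "spin": 0},
  {"jaw": 1, "delta_pos": [0, 0, 0], "spin": 0},
  {"jaw": 1, "delta_pos": [0, 0, 0], "spin": 0},
  {"jaw": 1, "delta_pos": [0, 0, 0], "spin": 0},
  {"jaw": 1, "delta_pos": [0, 0, 0], "spin": 0},
  {"jaw": 1, "delta_pos": [0, 0, 0], "spin": 0},
  {"jaw": 1, "delta_pos": [0, 0, 0], "spin": 0},
  {"jaw": 1, "delta_pos": [0, 0, 0], "spin": 0},
])

```text
time_s: 23.75
ee_pos: [584.0, -74.3, 63.5]
ee_rot: [179.8, -0.5, 93.8]
force: [-0.3, -1.0, -2.0]
gripper_width: 63.5
```

```bash
python3 held.py 64 9 585.1,-74.8 w9; python3 mv.py 585.1,-74.8,24.5
```

```text
[584.  -74.3  63.5]
t 23.8 p [584.  -74.3  63.5] [179.77  -0.49  93.82] F [ 0.6 -0.2 -2.3] w 63.3
585.1,-74.8,24.5 -> [-0.9  1.  39. ] spin 0.0003
```

View pics/w9.png

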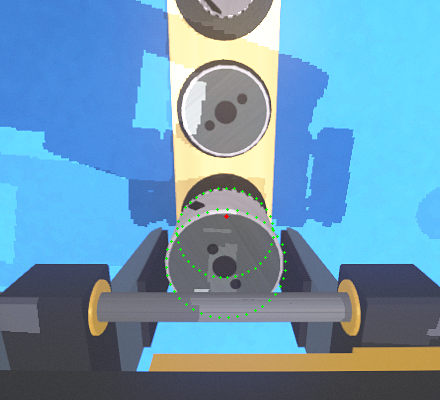

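Call:
apply_moves([
  {"jaw": 1, "delta_pos": [-0.9, 1.0, 18], "spin": 0},
  {"jaw": 1, "delta_pos": [-0.9, 1.0, 30], "spin": 0},
  {"jaw": 1, "delta_pos": [-0.9, 1.0, 36], "spin": 0},
  {"jaw": 1, "delta_pos": [-0.9, 1.0, 38.5], "spin": 0},
  {"jaw": 1, "delta_pos": [-0.9, 1.0, 39], "spin": 0},
  {"jaw": 1, "delta_pos": [-0.9, 1.0, 39], "spin": 0},
  {"jaw": 1, "delta_pos": [-0.9, 1.0, 39], "spin": 0},
  {"jaw": 1, "delta_pos": [-0.9, 1.0, 39], "spin": 0},
])

```text
time_s: 24.8
ee_pos: [585.3, -74.8, 24.7]
ee_rot: [179.7, -0.5, 93.8]
force: [1.1, 0.0, -2.5]
gripper_width: 63.1
```

```bash
python3 mv.py 585.1,-74.8,24 585.1,-74.8,130
```

```text
t 24.8 p [585.3 -74.8  24.7] [179.75  -0.48  93.82] F [ 1.1  0.  -2.5] w 63.1
585.1,-74.8,24 -> [-0.  -0.2  0.7] spin 0.0004
585.1,-74.8,130 -> [   0.9    0.3 -105.3] spin 0.0004
```

Not touching yet. I'll go down another 1 mm, release and rise.

Call:
apply_moves([
  {"jaw": 1, "delta_pos": [0, -0.2, 0.9], "spin": 0},
  {"jaw": 1, "delta_pos": [0, -0.2, 0.9], "spin": 0},
  {"jaw": 0.1, "delta_pos": [0, -0.2, 0.9], "spin": 0},
  {"jaw": 0, "delta_pos": [0, -0.2, 0.9], "spin": 0},
  {"jaw": 0, "delta_pos": [0, -0.2, 0.9], "spin": 0},
  {"jaw": 0, "delta_pos": [0, 0, -30], "spin": 0},
  {"jaw": 0, "delta_pos": [0.9, 0.3, -90], "spin": 0},
  {"jaw": 0, "delta_pos": [0.9, 0.3, -150], "spin": 0},
])

```text
time_s: 25.8
ee_pos: [584.7, -75.1, 176.0]
ee_rot: [179.8, -0.5, 93.8]
force: [0.8, -0.6, 0.1]
gripper_width: 91.3
```

```bash
python3 mv.py 420,-330,200
```

```text
t 25.8 p [584.7 -75.1 176. ] [179.79  -0.49  93.82] F [ 0.8 -0.6  0.1] w 91.3
420,-330,200 -> [-243.2 -181.2  -26.8] spin 0.0004
```

Retract clear of the cameras, then check everything.

Call:
apply_moves([
  {"jaw": 0, "delta_pos": [-243, -181, -27], "spin": 0},
  {"jaw": 0, "delta_pos": [-243, -181, -27], "spin": 0},
  {"jaw": 0, "delta_pos": [-243, -181, -27], "spin": 0},
  {"jaw": 0, "delta_pos": [-243, -181, -27], "spin": 0},
  {"jaw": 0, "delta_pos": [-243, -181, -27], "spin": 0},
  {"jaw": 0, "delta_pos": [-243, -181, -27], "spin": 0},
  {"jaw": 0, "delta_pos": [-243, -181, -27], "spin": 0},
  {"jaw": 0, "delta_pos": [-243, -181, -27], "spin": 0},
])

```text
time_s: 26.8
ee_pos: [420.8, -328.6, 200.0]
ee_rot: [179.8, -0.5, 93.9]
force: [-0.6, -0.3, 0.1]
gripper_width: 90.9
```

```bash
python3 - <<'E'
from workcell import env,cams
from h import *
import scipy.ndimage
T=[(28,569.1,165),(40,574.4,85),(52,579.7,5),(64,585.1,-74.8)]
out=[]
for n,(z0,z1,x0,x1) in(("top",(120,280,180,480)),("side",(100,350,190,440))):
    c=cams.calibration(n);im=cams.grab_frame(n);k=800//(x1-x0);k=2 if n=="top" else 2
    o=cv2.resize(im[z0:z1,x0:x1,::-1],None,fx=k,fy=k,interpolation=0)
    g=cv2.cvtColor(im,cv2.COLOR_RGB2GRAY).astype(np.float32); gm=np.hypot(cv2.Sobel(g,5,1,0),cv2.Sobel(g,5,0,1))
    for D,x,y in T:
        h=cv2.convexHull(proj(c,cylpts(x,y,D,15,45)).astype(np.float32)).reshape(-1,2)
        cv2.polylines(o,[((h-[x0,z0]+.5)*k).astype(int)],True,(0,255,0),1)
        # best-fitting outline offset by edge strength
        best=max((np.mean(scipy.ndimage.map_coordinates(gm,cv2.convexHull(proj(c,cylpts(x+dx,y+dy,D,15,45)).astype(np.float32)).reshape(-1,2)[:,::-1].T,order=1)),dx,dy) for dx in np.arange(-6,6.5) for dy in np.arange(-6,6.5))
        print(n,D,best)
    cv2.imwrite(f"pics/f_{n}.png",o)
    cv2.imwrite(f"pics/g_{n}.png",im[:,:,::-1])
E
```

```text
top 28 (np.float32(299.9864), np.float64(6.0), np.float64(5.0))
top 40 (np.float32(263.38687), np.float64(5.0), np.float64(0.0))
top 52 (np.float32(311.6667), np.float64(-5.0), np.float64(5.0))
top 64 (np.float32(277.71317), np.float64(-2.0), np.float64(2.0))
side 28 (np.float32(22.3805), np.float64(-6.0), np.float64(6.0))
side 40 (np.float32(25.01898), np.float64(-6.0), np.float64(-6.0))
side 52 (np.float32(85.244835), np.float64(-4.0), np.float64(-1.0))
side 64 (np.float32(136.10767), np.float64(1.0), np.float64(-2.0))
```

View pics/f_top.png

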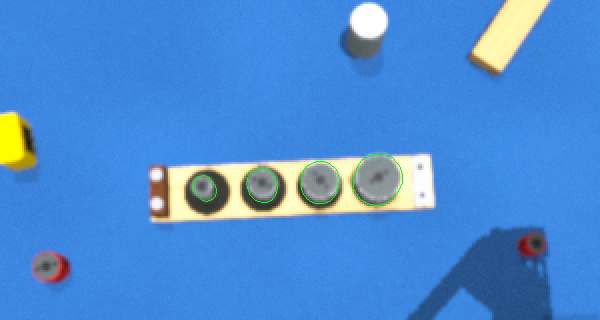

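View pics/f_side.png

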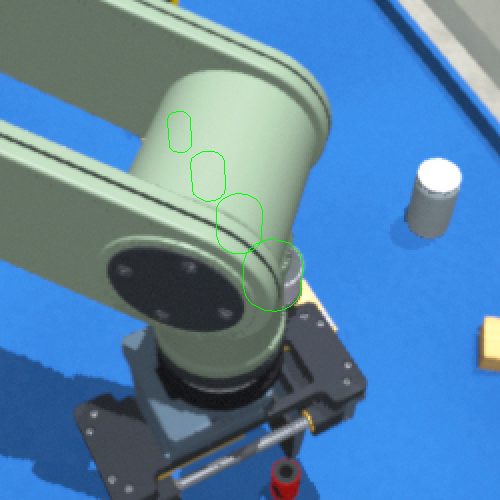

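View pics/g_top.png

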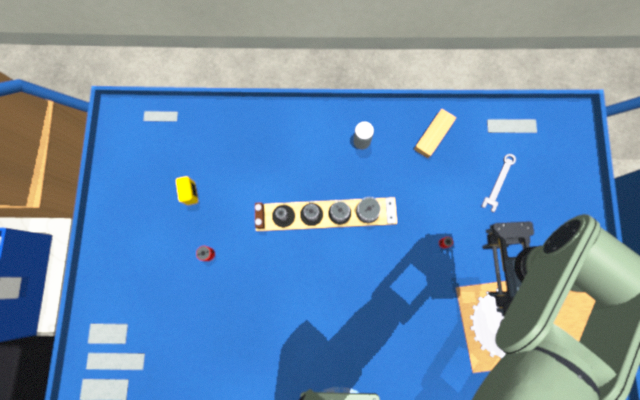

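```bash
python3 - <<'E'
from workcell import cams
from h import *
c=cams.calibration("top");im=cv2.imread("pics/g_top.png");T=[(28,569.1,165),(40,574.4,85),(52,579.7,5),(64,585.1,-74.8)]
t=[]
for D,x,y in T:
    u,v=map(int,proj(c,[[x,y,35]])[0]); o=cv2.resize(im[v-20:v+20,u-20:u+20],(400,400),interpolation=0)
    h=cv2.convexHull(proj(c,cylpts(x,y,D,15,45)).astype(np.float32)).reshape(-1,2); cv2.polylines(o,[((h-[u-20,v-20]+.5)*10).astype(int)],True,(0,255,0),1)
    h=proj(c,cylpts(x,y,68,15,0)[:40]); cv2.polylines(o,[((h-[u-20,v-20]+.5)*10).astype(int)],True,(0,0,255),1)
    t.append(o)
cv2.imwrite("pics/z.png",cv2.resize(np.vstack([np.hstack(t[:2]),np.hstack(t[2:])]),(600,600)))
E
```

```text
(no output)
```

View pics/z.png

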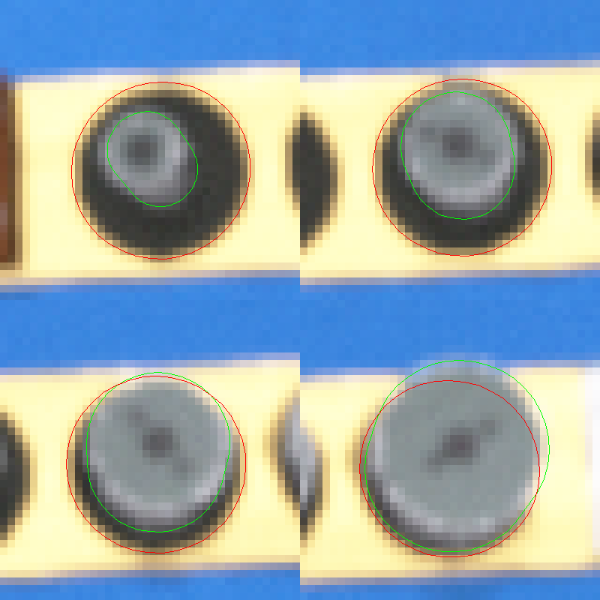

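The outlines agree overall, but the top view suggests saw28 sits about 2–3 mm off towards the stop, and the side view showed it centred. There is plenty of time, so I'll check from close up with the wrist camera.

```bash
python3 mv.py 572,125,180
```

```text
t 26.9 p [ 420.9 -328.7  200.1] [179.8   -0.51  93.94] F [-0.3  0.   0.1] w 91.2
572,125,180 -> [442.1 181.9  24.7] spin 0.0024
```

Call:
apply_moves([
  {"jaw": 0, "delta_pos": [442, 182, 24], "spin": 0},
  {"jaw": 0, "delta_pos": [442, 182, 24], "spin": 0},
  {"jaw": 0, "delta_pos": [442, 182, 24], "spin": 0},
  {"jaw": 0, "delta_pos": [442, 182, 24], "spin": 0},
  {"jaw": 0, "delta_pos": [442, 182, 24], "spin": 0},
  {"jaw": 0, "delta_pos": [442, 182, 24], "spin": 0},
  {"jaw": 0, "delta_pos": [442, 182, 24], "spin": 0},
  {"jaw": 0, "delta_pos": [442, 182, 24], "spin": 0},
])

```text
time_s: 27.9
ee_pos: [572.3, 128.8, 180.4]
ee_rot: [179.8, -0.5, 94.1]
force: [0.9, -0.9, -0.1]
gripper_width: 90.9
```

Call:
apply_moves([
  {"jaw": 0, "delta_pos": [0, 0, 0], "spin": 0},
  {"jaw": 0, "delta_pos": [0, 0, 0], "spin": 0},
  {"jaw": 0, "delta_pos": [0, 0, 0], "spin": 0},
  {"jaw": 0, "delta_pos": [0, 0, 0], "spin": 0},
  {"jaw": 0, "delta_pos": [0, 0, 0], "spin": 0},
  {"jaw": 0, "delta_pos": [0, 0, 0], "spin": 0},
  {"jaw": 0, "delta_pos": [0, 0, 0], "spin": 0},
  {"jaw": 0, "delta_pos": [0, 0, 0], "spin": 0},
])

```text
time_s: 28.9
ee_pos: [572.3, 128.8, 180.4]
ee_rot: [179.8, -0.5, 94.1]
force: [0.2, 0.0, -0.4]
gripper_width: 91.2
```

```bash
cat > wv.py <<'E'
import sys
from workcell import cams
from h import *
c=cams.calibration("wrist");im=cams.grab_frame("wrist")[:,:,::-1].copy();np.save("wv_%s.npy"%sys.argv[1],im)
T=[(28,569.1,165),(40,574.4,85),(52,579.7,5),(64,585.1,-74.8)]
import pickle; pickle.dump(c,open("wv_%s.pkl"%sys.argv[1],"wb"))
o=im[0:300,200:450]; o=cv2.resize(o,None,fx=2,fy=2,interpolation=0)
for D,x,y in T:
    for col,P in(((0,255,0),cylpts(x,y,D,15,45)[:40]),((0,255,0),cylpts(x,y,D,15,45)[40:]),((0,0,255),cylpts(x,y,68,15,0)[:40])):
        cv2.polylines(o,[((proj(c,P)-[200,0]+.5)*2).astype(int)],True,col,1)
cv2.imwrite("pics/wv_%s.png"%sys.argv[1],o)
E
python3 wv.py ab; python3 mv.py 583,-35,180
```

```text
t 28.95 p [572.3 128.8 180.3] [179.8   -0.53  94.14] F [ 0.5 -1.  -0.6] w 91.4
583,-35,180 -> [-164.2   -1.2   -1.2] spin 0.006
```

View pics/wv_ab.png

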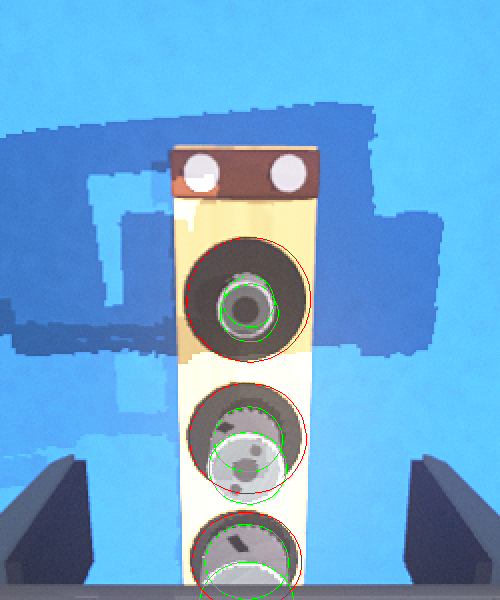

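```bash
python3 - <<'E'
import cv2,numpy as np
im=np.load("wv_ab.npy"); 
cv2.imwrite("pics/za.png",cv2.resize(im[110:190,285:365],(640,640),interpolation=0))
E
```

```text
(no output)
```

View pics/za.png

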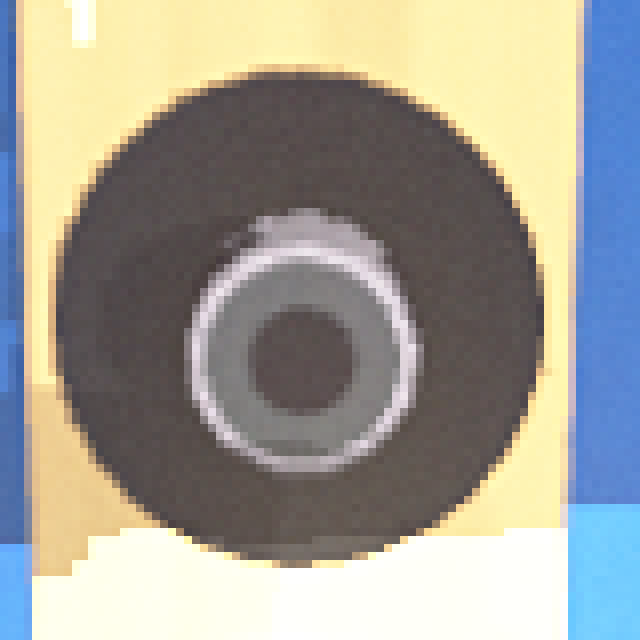

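Call:
apply_moves([
  {"jaw": 0, "delta_pos": [-164, -1.2, -1], "spin": 0},
  {"jaw": 0, "delta_pos": [-164, -1.2, -1], "spin": 0},
  {"jaw": 0, "delta_pos": [-164, -1.2, -1], "spin": 0},
  {"jaw": 0, "delta_pos": [-164, -1.2, -1], "spin": 0},
  {"jaw": 0, "delta_pos": [-164, -1.2, -1], "spin": 0},
  {"jaw": 0, "delta_pos": [-164, -1.2, -1], "spin": 0},
  {"jaw": 0, "delta_pos": [-164, -1.2, -1], "spin": 0},
  {"jaw": 0, "delta_pos": [-164, -1.2, -1], "spin": 0},
])

```text
time_s: 29.95
ee_pos: [583.0, -34.1, 179.9]
ee_rot: [179.8, -0.5, 94.2]
force: [0.3, -0.1, -0.9]
gripper_width: 91.2
```

```bash
python3 wv.py cd; python3 mv.py 569.1,165,130
```

```text
t 30.0 p [583.  -34.3 179.9] [179.8   -0.53  94.2 ] F [-0.3  0.1  0. ] w 91.1
569.1,165,130 -> [199.3   0.5  51.7] spin 0.0069
```

View pics/wv_cd.png

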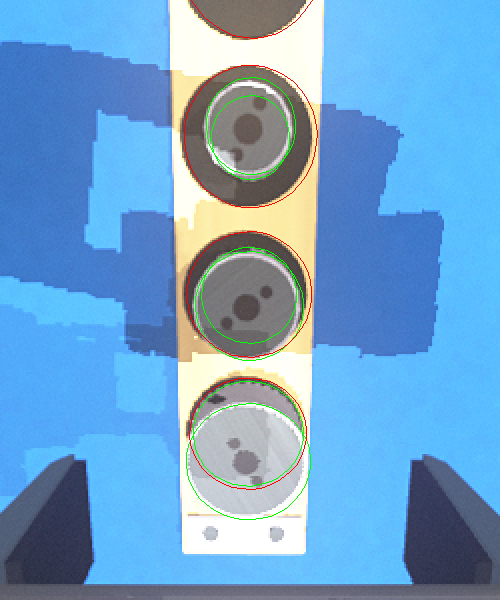

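```bash
python3 - <<'E'
import pickle
from h import *
for tag,T in(("ab",[(28,569.1,165),(40,574.4,85)]),("cd",[(40,574.4,85),(52,579.7,5),(64,585.1,-74.8)])):
    c=pickle.load(open(f"wv_{tag}.pkl","rb")); im=np.load(f"wv_{tag}.npy")
    g=cv2.GaussianBlur(cv2.cvtColor(im,cv2.COLOR_BGR2GRAY).astype(np.float32),(0,0),.7)
    from scipy.ndimage import map_coordinates as mc
    def score(x,y,D,z,sgn):
        a=np.linspace(0,2*np.pi,120,endpoint=False)
        P=lambda d:np.c_[x+(D/2+d)*np.cos(a),y+(D/2+d)*np.sin(a),0*a+z]
        f=lambda d:mc(g,proj(c,P(d))[:,::-1].T,order=1,mode="nearest")
        return np.mean(np.clip(sgn*(f(1.2)-f(-1.2)),0,60))
    for D,x,y in T:
        r={}
        for nm,d,z,s in(("pad",68,15,1),("top",D,60,-1)):
            r[nm]=max((score(x+i,y+j,d,z,s),i,j) for i in np.arange(-5,5.1,.5) for j in np.arange(-5,5.1,.5))
        print(tag,D,{k:[round(float(q),1) for q in v] for k,v in r.items()})
E
```

```text
ab 28 {'pad': [60.0, -1.5, 0.0], 'top': [57.1, -1.5, 1.5]}
ab 40 {'pad': [48.9, -2.0, 0.0], 'top': [33.6, -1.0, -0.5]}
cd 40 {'pad': [60.0, -1.5, 0.0], 'top': [59.7, -0.5, -1.5]}
cd 52 {'pad': [58.2, -2.5, 0.5], 'top': [36.6, -1.5, 1.0]}
cd 64 {'pad': [35.2, -2.0, 2.0], 'top': [27.0, -1.0, 0.5]}
```

```bash
python3 - <<'E'
from workcell import env
print(env.state()["time_s"]); print(env.job_done())
E
```

```text
30.0
the job is handed in; nothing more can be done
None
```

All four hole saws are standing closed end up on their pads. In order from the stop block, saw28 is on pad_a, saw40 on pad_b, saw52 on pad_c and saw64 on pad_d. I handed the job in at 30.0 s, with the gripper open and well clear of everything. I was given no verdict.

**Centring:** the last wrist-camera fits put every saw within about 2 mm of its pad centre.

**Can and look-alikes:** I didn't touch the grey can or the red saws, and in the last top view they appear where they started. I only checked that by eye.

**Checks that failed or disagreed:**
- **saw28:** the top view put it about 3 mm off towards the stop, the side view showed it centred, and the wrist view gave about 1.5 mm.
- **Automatic fits:** the outline fits I tried after placing gave no usable result, because the arm hid the saws and the grey of the saws is close to the black of the pads. I relied on overlaid outlines and the wrist-camera edge fits instead.
- **Tool tilt:** the tool tilted by up to about 1° along the way, which had no visible effect on the placed saws.

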